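# Seat the perforated sample plate in the inspection holder

## Robot

A 7-joint arm with a two-finger parallel gripper is mounted at the origin on a cart in front of the work surface, level with it; the furniture and walls round the work are solid. World frame = base frame: x ahead of the robot, y to its left, z up, the work surface at z = 0. Lengths are in m, angles in rad, forces in N, time in s.
With the tool pointing down it reaches from about 0.4 to 0.85 m from the base axis. Payload 10.4 kg.
Tool frame: the origin (TCP) lies at the centre of the arm's flange, where the gripper is bolted on; the fingertips stand 182 mm ahead of it and the grasp point (between the pads) lies r.grasp_offset ahead of it (r.grasp_offset is the distance from the TCP to the grasp point, in m); z points along the fingers, y is the line along which they close (so a half turn about z gives the same grasp; the last joint's range is limited). The gripper opens to 87 mm and grips with 3 to 60 N. Pads are 19 mm wide; open, the fingers measure 117 mm over their backs; the gripper's body (75 mm by 190 mm) begins 51 mm behind the grasp point.
Start: joints at [1.245, 0.332, -0.065, 1.46, 0.022, 1.35, -0.088], TCP at [0.186, -0.597, 0.405] pointing down, gripper open.
Joint ranges: [-2.6, 2.6], [-0.5, 2.12], [-1.47, 1.34], [0.16, 2.42], [-1.27, 4.41], [0.06, 2.06], [-2.6, 2.6]. Speed limits (rad/s): [2.22, 2.22, 2.79, 2.79, 3.14, 3.14, 3.14].

## Interface

Orientations are given as a unit quaternion [x, y, z, w].
In Python, from bench import status, vision, job, spotter, r gives the robot as it stands. The module is installed in compiled form; this text tells all that it offers.
- The arm moves only by the tool play_rows, never from a script. Its argument "series" is a list of rows, each a list of 6 numbers: the shift along the tool's x, y, z each as a share of 150 mm, from -1 to 1, then the turn, a rotation vector about the tool's x, y, z each as a share of 30 degrees, from -1 to 1. In form: [[x, y, z, ax, ay, az], ...]. A call has 1 to 5 rows; each row is the pose to reach, as a shift and turn from the pose commanded when the call began, along the tool's axes at that moment; what a row does not reach only later rows make up. A row lasts 1/10 s, in which the tool goes at most 50 mm and 8.59 degrees, less where a joint would pass 70% of its speed; a pose out of reach is approached as far as the arm can. A call with a number of a shift or a turn outside -1 to 1 is refused whole. A call with a gripper value outside its range is refused whole. "fingers" is the opening, from -1 (shut) to 1 (fully open), set as the call begins (left out, the last holds). The fingers move at their own pace and stop on an object; "squeeze" is the grip in N (left out, the last holds). Time passes only in rows, so rows that repeat a pose let the fingers close. It gives the time, the measured TCP pose, the force, the opening and the grip force at its end, in the units of the state.
- status.read_state(): the state, without advancing time (a new reading comes with each control period).
- vision.camera(name): name is "scene" or "top" or "wrist"; returns the picture (420x560x3 uint8, blue, green, red); there is no depth.
- vision.calibration(name): a dict with "fx", "fy", "cx", "cy" (pixels), "rvec" (rotation vector, rad) and "tvec" (3), from world to camera coordinates, as OpenCV has them; the wrist camera has in their place "T_tool_cam" (4x4, takes a point from camera to tool coordinates, whose origin is the TCP and whose axes are the flange's). Camera axes: x right, y down, z forward; pixel columns grow to the right and rows downward; lengths in m; the calibration is good to about 2 mm. A picture is of the moment at which its call begins: read the wrist's pose just before it. calibration takes no time and is no camera call.
- job.close_job(): hands the job in; it is judged then, once.
Trained networks look in the newest picture that a camera, given by its name, has taken for a name from the list of things; names that differ only in an ending like _2 or _b are one class to them, and where a whole thing is asked for, a point or a joint stands for the part that bears it (a point fixed in the world has none). Each returns a list of dicts, best first, with "conf" (0 to 1); they miss things now and then, are a little off and sometimes report something else, mostly with a low value. They report only what shows in the picture. A call takes as long as a camera call. They do not tell look-alikes from the thing itself.
- spotter.boxes_of(camera, name): "point" ([x, y, z] in m, in world coordinates, good to about 4 mm: the middle of the surface that is visible of it).
- spotter.regions_of(camera, name): "pixels" (420x560 bool, what is visible of it).
The state is a dict: "time": time; "joint_positions": joint angles; "joint_vel": joint speeds; "joint_torque": joint torques, N m; "ee_pos": TCP position; "eef_rot": TCP orientation; "ft_force": force on the tool from outside, world axes, zero at the start; "torque": the same for the moment, N m; "width": finger opening in m; "grip_force": force on a finger pad.
Only numpy, scipy, OpenCV 4.12 (cv2) and the standard library are available. Lean on these libraries where they do the work, as an engineer would, in place of code of your own. Each camera call takes 0.05 s, during which the arm holds its last target. There are 200 camera calls.

## Task

Take the perforated sample plate (white-grey with rows of dark round holes in its front) out of the leaning rack and stand it in the single-slot metal inspection holder: put its lower edge into the slot while the plate still leans away from you, then straighten it so that it stands upright, fully down on the slot floor, and let go. Leave the plain blue plate where it is in the rack.

Things in the scene. Friction and masses are not known exactly. Their poses are not given: they have to be found in the camera images.
- perf_plate: Plate to move: white-grey, dark holes in its front, 80x100x10 mm, 0.25 kg. Own x across (80), y up (100, top edge at +50 mm), z out of the front. Origin: middle of the rear face; plate fills z 0 to +10 mm. Starts in either bay (120 mm apart) of a fixed grey rack, leaning back 22 degrees, top away from the robot. The rack holds its lower 55 mm; the rest is free. Lift along own +y.
- plate_foot (a point): Middle of the lower edge of the perforated plate, centred in its thickness (own x 0, y -50, z +5 mm of the plate); axes as the plate's.
- holder_slot (a point): Centre of the slot floor of the fixed grey metal holder, 10 mm above the surface. z up, y along the slot (112 mm between 32 mm high cheeks), x across, away from the robot. At the floor x is -7 to 7 mm. Side +x: wall 8 mm high, then chamfer out to x 24 mm at 32 mm high. Side -x: backrest 48 mm high, reclined 3 degrees. A plate leaning 22 degrees to +x reaches the floor; upright it stands alone.
- blank_plate: The plate not to be used: plain blue, same size, axes and origin as the perforated one, in the other bay of the rack, leaning alike. Leave it there.
Mind the look-alikes: they are no part of the job. What is shaped like the perf_plate but green or yellow is not meant.

How it is judged:
On the way:
1. the perforated plate's lower edge is in the slot while the plate still leans (more than 11 degrees) (z of plate_foot in the frame of holder_slot below 0.027 m and x of plate_foot in the frame of holder_slot between -0.015 and 0.02 m and y of plate_foot in the frame of holder_slot between -0.02 and 0.02 m and angle between the y axis of perf_plate and the z axis of holder_slot, either way round above 0.2 rad), for 0.1 s.
At the end, for the whole second after the job is handed in: The perforated plate stands released and at rest in the holder: lower edge within 6 mm of the slot floor, within 10 mm of the slot's centre line and 20 mm of its middle, upright within 11 degrees; the blue plate is within 20 mm of its start (z of plate_foot in the frame of holder_slot below 0.006 m and x of plate_foot in the frame of holder_slot between -0.01 and 0.01 m and y of plate_foot in the frame of holder_slot between -0.02 and 0.02 m and angle between the y axis of perf_plate and the z axis of holder_slot, either way round below 0.2 rad and linear speed of perf_plate below 0.02 m/s and distance of blank_plate from where it was at the start of the episode below 0.02 m); the robot touches nothing.
It fails at once if the plain blue plate was moved out of its place (more than 30 mm) (distance of blank_plate from where it was at the start of the episode above 0.03 m).
It also fails if it takes over 42 s, if anything falls off the work surface, if the arm or the gripper's body presses on something with over 40 N, if the wrist force passes 120 N, or if a joint passes its speed limit or range.

## Working session

There is one attempt and no reset: what is moved stays moved. The work goes in short steps, Python scripts to look and compute and a tool call to move; the robot and the scene stay as the last step left them, time stands still between calls to the robot, and variables do not carry over. Pictures are saved under pics/ and viewed, at most 10 in all, crops included, and the job is handed in when it is done.

Besides the shell and the picture viewer there is one more tool, called as a command line: name --pt "numbers of a row" for each row, then --argument value for the rest. play_rows: Moves the arm, as the interface text tells. Shift numbers are shares of 150 mm and turn numbers shares of 30 degrees, none past 1 either way. Its arguments: {"type":"object","properties":{"series":{"type":"array","items":{"type":"array","items":{"type":"number"}}},"fingers":{"type":"number"},"squeeze":{"type":"number"}},"required":["series"]}

```bash
mkdir -p pics
cat > h.py <<'E'
import numpy as np, cv2
from scipy.spatial.transform import Rotation as R
from bench import status, vision, job, spotter, r
def cal(n):
    c=vision.calibration(n); K=np.array([[c['fx'],0,c['cx']],[0,c['fy'],c['cy']],[0,0,1.]])
    return K,np.array(c['rvec'],float),np.array(c['tvec'],float)
def proj(n,P):
    K,rv,t=cal(n); return cv2.projectPoints(np.array(P,float).reshape(-1,3),rv,t,K,None)[0][:,0]
E
python3 - <<'E'
from h import *
s=status.read_state(); print(s, r.grasp_offset)
ims=[vision.camera(n) for n in('scene','top')]
for n,i in zip(('scene','top'),ims): cv2.imwrite(f'pics/{n}0.png',i)
for n in('scene','top'):
  for o in('perf_plate','blank_plate','holder_slot','plate_foot'):
    try:
      for d in spotter.boxes_of(n,o): print(n,o,round(d['conf'],2),np.round(d['point'],3), proj(n,d['point']).round())
    except Exception as e: print(n,o,e)
for n in('scene','top'): print(vision.calibration(n))
E
```

```text
{'time': 0.0, 'joint_positions': array([ 1.24537658,  0.3328865 , -0.06473261,  1.46092047,  0.02161152,
        1.34989178, -0.08849657]), 'joint_vel': array([-1.05198503e-04,  3.27493326e-04,  3.37682532e-04, -1.75114465e-03,
        1.93959826e-05,  2.67139265e-04, -4.21163059e-04]), 'joint_torque': array([-1.67704606e-03, -6.23262119e+01,  2.33436510e-02, -3.89899492e+01,
       -6.16274960e-02,  3.95147467e-02,  1.19635720e-04]), 'ee_pos': array([ 0.1863684 , -0.5964407 ,  0.40395466]), 'eef_rot': array([ 9.88554836e-01,  1.50860333e-01, -1.38199844e-04, -6.91261327e-04]), 'ft_force': array([ 0.23864317, -0.76878807, -0.36339494]), 'torque': array([-0.02047232, -0.03008084, -0.01885423]), 'grip_force': 0.0, 'width': 0.0872254212686619} 0.1635
scene perf_plate 0.78 [0.53  0.174 0.077] [[194. 230.]]
scene perf_plate 0.74 [0.515 0.343 0.01 ] [[137. 241.]]
scene perf_plate 0.73 [0.691 0.23  0.01 ] [[220. 223.]]
scene blank_plate 0.75 [0.534 0.055 0.077] [[240. 243.]]
scene holder_slot 0.82 [ 0.558 -0.147  0.023] [[331. 288.]]
scene plate_foot 0.82 [0.533 0.176 0.076] [[194. 230.]]
s
[... 218 characters left out ...]

top perf_plate 0.59 [0.523 0.353 0.007] [[149. 237.]]
top blank_plate 0.73 [0.539 0.063 0.089] [[274. 229.]]
top holder_slot 0.94 [ 0.575 -0.136  0.011] [[359. 216.]]
top plate_foot 0.85 [0.534 0.176 0.086] [[222. 232.]]
top plate_foot 0.81 [0.701 0.221 0.014] [[207. 162.]]
{'fx': 496.8105920147581, 'fy': 496.8105920147581, 'cx': 271.0968096488266, 'cy': 220.45970816139018, 'rvec': array([ 1.82468549, -1.02131863,  0.62869892]), 'tvec': array([-0.29849344,  0.33169561,  0.63748359])}
{'fx': 496.7674983242382, 'fy': 496.7674983242382, 'cx': 286.5229451017864, 'cy': 204.72750278691717, 'rvec': array([ 2.18986372, -2.17770509,  0.13097177]), 'tvec': array([0.03098791, 0.59948077, 1.11950123])}
```

Run:
```python
import cv2
a=cv2.imread('pics/scene0.png')[180:360,120:420];cv2.imwrite('pics/s1.png',cv2.resize(a,None,fx=2.66,fy=2.66,interpolation=2))
a=cv2.imread('pics/top0.png')[150:300,160:430];cv2.imwrite('pics/t1.png',cv2.resize(a,None,fx=2.9,fy=2.9,interpolation=2))
```

```text
(no output)
```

View pics/s1.png

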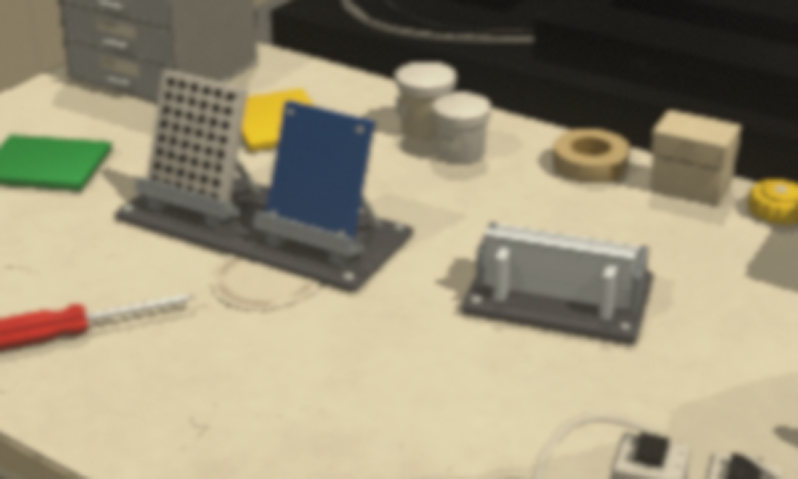

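View pics/t1.png

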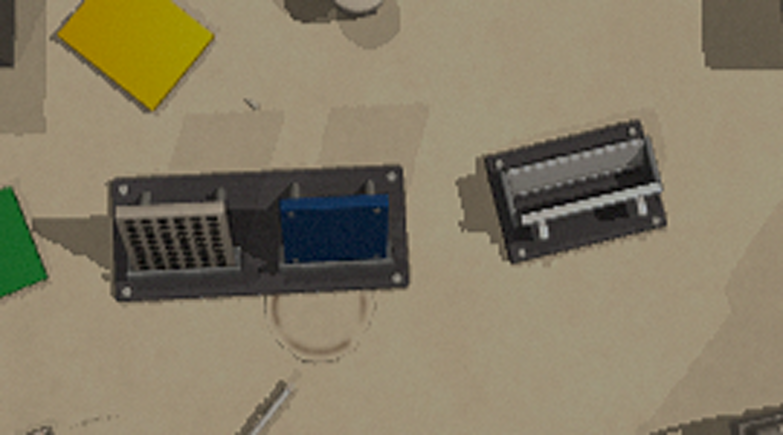

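The scene crop shows the perforated plate in the left bay (195,140), the blue plate in the right bay (320,165), and the holder at (560,275). In the top crop they are at (178,237), (335,230) and (577,192), with the holder's backrest on the robot's side. The green and yellow plates lying flat are the look-alikes.

```bash
cat >> h.py <<'E'
def ray(K,Rcw,c,px):  # Rcw cam->world
    d=Rcw@np.linalg.solve(K,[px[0],px[1],1]); return d
def onz(n,px,z):
    K,rv,t=cal(n); Rm=R.from_rotvec(rv).as_matrix(); c=-Rm.T@t
    d=ray(K,Rm.T,c,px); return c+d*(z-c[2])/d[2]
def wcam(s):
    c=vision.calibration('wrist'); K=np.array([[c['fx'],0,c['cx']],[0,c['fy'],c['cy']],[0,0,1.]])
    T=np.eye(4);T[:3,:3]=R.from_quat(s['eef_rot']).as_matrix();T[:3,3]=s['ee_pos']
    return K,T@np.array(c['T_tool_cam'])
def wz(s,px,z):
    K,T=wcam(s); d=T[:3,:3]@np.linalg.solve(K,[px[0],px[1],1]); c=T[:3,3]; return c+d*(z-c[2])/d[2]
def plan(p0,q0,p1,q1,n):
    """n calls from pose0 to pose1, rounded to 3 digits; slerp"""
    Ra=R.from_quat(q0) ; Rb=q1; p=np.array(p0,float)
    rv=(Ra.inv()*Rb).as_rotvec(); C=Ra; P0=p.copy()
    for k in range(1,n+1):
        Pt=P0+(np.array(p1)-P0)*k/n; Rt=Ra*R.from_rotvec(rv*k/n)
        sh=C.inv().apply(Pt-p)/.15; tu=(C.inv()*Rt).as_rotvec()/np.radians(30)
        row=np.round(np.r_[sh,tu],2); print(row.tolist(), 'rows>=',int(np.ceil(max(np.linalg.norm(row[:3])*3,np.linalg.norm(row[3:])*30/8.59))))
        p=p+C.apply(row[:3]*.15); C=C*R.from_rotvec(row[3:]*np.radians(30))
    print('end',p.round(4),'aim',np.round(p1,4))
def toolR(yaw,tilt):  # plate frame at yaw, leaning back tilt(deg): tool z=-plate y, tool y=-plate z
    s,c=np.sin(np.radians(tilt)),np.cos(np.radians(tilt))
    Y=np.array([s,0,c]);Z=np.array([-c,0,s]); X=np.cross(Y,Z)
    return R.from_euler('z',yaw,degrees=True)*R.from_matrix(np.c_[-X,-Z,-Y])
E
python3 - <<'E'
from h import *
T=lambda x,y:(160+x/2.9-.3,150+y/2.9-.3)
print(vision.calibration('wrist'))
print('holder base corners'); 
for p in [(499,163),(632,131),(657,221),(521,253)]: print(onz('top',T(*p),.008).round(3))
for z in(.058,.048):print('backrest',[onz('top',T(*p),z).round(3) for p in[(522,220),(660,187)]])
print('rack screws',[onz('top',T(*p),.008).round(3) for p in[(123,189),(391,176),(398,278),(126,292)]])
print('perf top rear', [onz('top',T(*p),.11).round(3) for p in[(117,205),(222,202)]],'blue',[onz('top',T(*p),.11).round(3) for p in[(281,199),(388,196)]])
E
```

```text
{'fx': 315.27012961186796, 'fy': 315.27012961186796, 'cx': 283.20763107085133, 'cy': 214.96414931266068, 'T_tool_cam': array([[-1.23983068e-03, -9.58966557e-01, -2.83516500e-01,
         7.69752879e-02],
       [ 9.99999174e-01, -1.09269261e-03, -6.77117527e-04,
        -1.18701889e-04],
       [ 3.39536680e-04, -2.83517105e-01,  9.58967119e-01,
         2.06645899e-02],
       [ 0.00000000e+00,  0.00000000e+00,  0.00000000e+00,
         1.00000000e+00]])}
holder base corners
[ 0.599 -0.073  0.008]
[ 0.626 -0.182  0.008]
[ 0.553 -0.201  0.008]
[ 0.526 -0.09   0.008]
backrest [array([ 0.55 , -0.085,  0.058]), array([ 0.577, -0.193,  0.058])]
backrest [array([ 0.551, -0.086,  0.048]), array([ 0.577, -0.195,  0.048])]
rack screws [array([0.576, 0.231, 0.008]), array([0.588, 0.015, 0.008]), array([0.506, 0.009, 0.008]), array([0.493, 0.227, 0.008])]
perf top rear [array([0.557, 0.22 , 0.11 ]), array([0.559, 0.143, 0.11 ])] blue [array([0.562, 0.1  , 0.11 ]), array([0.565, 0.021, 0.11 ])]
```

Run:
```python
from h import *
s=status.read_state()
plan(s['ee_pos'],s['eef_rot'],[0.52,-0.14,0.38],toolR(13.9,0),4)
```

```text
[0.76, -0.56, 0.04, 0.0, -0.0, -0.72] rows>= 3
[0.91, -0.24, 0.04, 0.0, 0.0, -0.72] rows>= 3
[0.94, 0.11, 0.04, 0.0, 0.0, -0.72] rows>= 3
[0.83, 0.44, 0.04, 0.0, 0.0, -0.72] rows>= 3
end [ 0.5197 -0.1396  0.3807] aim [ 0.52 -0.14  0.38]
```

play_rows --pt "0.76 -0.56 0.04 0 0 -0.72" --pt "0.76 -0.56 0.04 0 0 -0.72" --pt "0.76 -0.56 0.04 0 0 -0.72" --pt "0.76 -0.56 0.04 0 0 -0.72"

```text
time: 0.9
ee_pos: [0.2747, -0.4778, 0.3991]
eef_rot: [0.941, 0.339, 0.001, -0.0]
ft_force: [0.4, -1.3, -0.2]
width: 0.0869
grip_force: 0.0
```

play_rows --pt "0.91 -0.24 0.04 0 0 -0.72" --pt "0.91 -0.24 0.04 0 0 -0.72" --pt "0.91 -0.24 0.04 0 0 -0.72" --pt "0.91 -0.24 0.04 0 0 -0.72"

```text
time: 1.3
ee_pos: [0.3573, -0.3639, 0.3931]
eef_rot: [0.861, 0.509, 0.001, 0.0]
ft_force: [-0.3, -0.5, 0.6]
width: 0.0871
grip_force: 0.0
```

play_rows --pt "0.94 0.11 0.04 0 0 -0.72" --pt "0.94 0.11 0.04 0 0 -0.72" --pt "0.94 0.11 0.04 0 0 -0.72" --pt "0.94 0.11 0.04 0 0 -0.72"

```text
time: 1.7
ee_pos: [0.4402, -0.2491, 0.387]
eef_rot: [0.751, 0.661, 0.001, 0.0]
ft_force: [-0.0, -0.5, -0.0]
width: 0.0867
grip_force: 0.0
```

play_rows --pt "0.83 0.44 0.04 0 0 -0.72" --pt "0.83 0.44 0.04 0 0 -0.72" --pt "0.83 0.44 0.04 0 0 -0.72" --pt "0.83 0.44 0.04 0 0 -0.72" --pt "0.83 0.44 0.04 0 0 -0.72"

```text
time: 2.2
ee_pos: [0.52, -0.1398, 0.3806]
eef_rot: [0.617, 0.787, -0.0, -0.0]
ft_force: [-0.3, -0.5, 0.1]
width: 0.0867
grip_force: 0.0
```

Run:
```python
from h import *
s=status.read_state(); im=vision.camera('wrist'); cv2.imwrite('pics/w1.png',im)
print(s['time'],s['ee_pos'],R.from_quat(s['eef_rot']).as_matrix().round(3),s['joint_positions'].round(2))
np.savez('w1',**{k:s[k] for k in('ee_pos','eef_rot')})
# predicted slot
for d in spotter.boxes_of('wrist','holder_slot')+spotter.boxes_of('wrist','perf_plate'): print(d['conf'],d['point'])
```

```text
2.2 [ 0.51997868 -0.13983801  0.38057926] [[-0.237  0.971 -0.   ]
 [ 0.971  0.237  0.   ]
 [ 0.    -0.    -1.   ]] [ 0.71  0.21 -0.6   1.7   0.12  1.27  0.32]
0.84 [0.5751, -0.13, 0.0193]
```

View pics/w1.png

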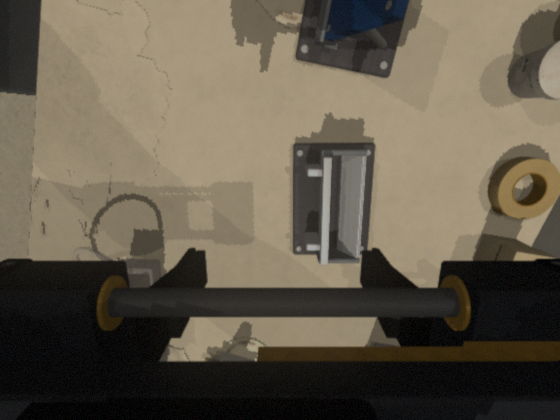

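The wrist picture shows the holder at (335,200), with the backrest rim at columns 321–330 and the slot to its right, up to about column 365. I'll zoom in on it.

Run:
```python
import cv2
a=cv2.imread('pics/w1.png')[135:275,285:385];cv2.imwrite('pics/w1z.png',cv2.resize(a,None,fx=4.2,fy=4.2,interpolation=2))
```

```text
(no output)
```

View pics/w1z.png

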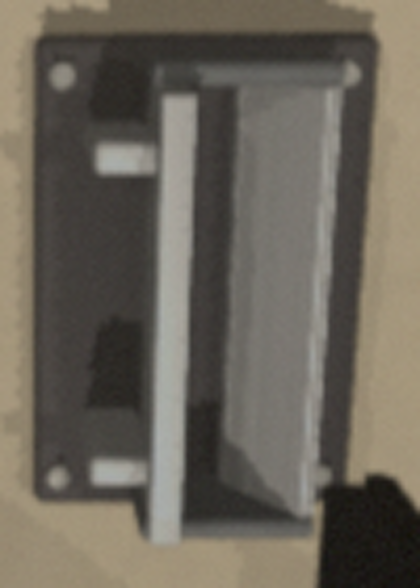

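Run:
```python
from h import *
s=dict(np.load('w1.npz'))
W=lambda x,y:(285+x/4.2-.4,135+y/4.2-.4)
L=[('bk R',-9.5,.058,[(196,95),(184,540)]),('ch top',24,.042,[(345,88),(305,515)]),('ch bot',7,.018,[(237,90),(221,470)])]
for n,x,z,ps in L:
    w=np.array([wz(s,W(*p),z) for p in ps]); d=w[0]-w[1]; yaw=np.degrees(np.arctan2(-d[0],d[1]))
    c,sn=np.cos(np.radians(13.9)),np.sin(np.radians(13.9)); ex=np.array([c,sn]);ey=np.array([-sn,c])
    print(n,w[:,:2].round(4).tolist(),'yaw',yaw.round(1),'x along ex of centre line',((w[:,:2]@ex)-x/1000).round(4),'y',(w[:,:2]@ey).round(4))
for p in[(270,86),(250,520)]: print('cheek',(wz(s,W(*p),.042)[:2]@ey).round(4))
scr=np.array([wz(s,W(*p),.008)[:2] for p in[(62,76),(351,73),(320,475),(58,477)]]); print('screws',scr.round(4).tolist(),'mean',scr.mean(0),scr.mean(0)@ex,scr.mean(0)@ey)
d=scr[0]-scr[3];print(np.degrees(np.arctan2(-d[0],d[1])))
```

```text
bk R [[0.5523, -0.0848], [0.5799, -0.1908]] yaw 14.6 x along ex of centre line [0.5252 0.5265] y [-0.215  -0.3245]
ch top [[0.5889, -0.0759], [0.6127, -0.1832]] yaw 12.5 x along ex of centre line [0.5294 0.5268] y [-0.2152 -0.3251]
ch bot [[0.5689, -0.0838], [0.5945, -0.1848]] yaw 14.2 x along ex of centre line [0.5251 0.5257] y [-0.218  -0.3222]
cheek -0.2146
cheek -0.3264
screws [[0.5254, -0.0917], [0.5986, -0.0731], [0.6251, -0.1831], [0.5525, -0.2014]] mean [ 0.57541832 -0.13730759] 0.5255829116208653 -0.2715183557209881
13.91168683846123
```

Run:
```python
from h import *
T=lambda x,y:np.array((160+x/2.9-.3,150+y/2.9-.3)); S=lambda x,y:np.array((120+x/2.66-.3,180+y/2.66-.3))
def tri(pt,ps):
    P=[]
    for n in('top','scene'):
        K,rv,t=cal(n);P.append(K@np.c_[R.from_rotvec(rv).as_matrix(),t])
    X=cv2.triangulatePoints(P[0],P[1],pt.reshape(2,1),ps.reshape(2,1))[:,0];return X[:3]/X[3]
a=tri(T(117,204),S(166,71));b=tri(T(222,202),S(244,82))
print('perf rear top L,R',a.round(4),b.round(4), np.linalg.norm(a-b))
print('blue',tri(T(281,198),S(287,101)).round(4),tri(T(388,195),S(374,121)).round(4))
s=status.read_state()
m=(a+b)/2; Rt=toolR(3.2,22); tz=Rt.apply([0,0,1]); ty=Rt.apply([0,1,0])
g=m-ty*.005+tz*.022; print('m',m.round(4),'grasp',g.round(4)); 
plan(s['ee_pos'],s['eef_rot'],g-tz*(r.grasp_offset+.11),Rt,3)
```

```text
perf rear top L,R [0.5553 0.2223 0.1128] [0.558  0.1435 0.1207] 0.07922642494969752
blue [0.5611 0.1017 0.1128] [0.5645 0.0221 0.1142]
m [0.5566 0.1829 0.1167] grasp [0.5438 0.1821 0.0982]
[0.65, 0.45, 0.06, 0.24, 0.02, 0.11] rows>= 3
[0.66, 0.41, 0.02, 0.25, 0.03, 0.12] rows>= 3
[0.7, 0.37, -0.02, 0.24, 0.02, 0.11] rows>= 3
end [0.6462 0.188  0.3512] aim [0.6461 0.1879 0.3518]
```

play_rows --pt "0.65 0.45 0.06 0.24 0.02 0.11" --pt "0.65 0.45 0.06 0.24 0.02 0.11" --pt "0.65 0.45 0.06 0.24 0.02 0.11" --pt "0.65 0.45 0.06 0.24 0.02 0.11"

```text
time: 2.75
ee_pos: [0.5625, -0.0266, 0.3715]
eef_rot: [0.637, 0.768, -0.046, -0.043]
ft_force: [-0.6, -1.4, -0.5]
width: 0.0866
grip_force: 0.0
```

play_rows --pt "0.66 0.41 0.02 0.25 0.03 0.12" --pt "0.66 0.41 0.02 0.25 0.03 0.12" --pt "0.66 0.41 0.02 0.25 0.03 0.12" --pt "0.66 0.41 0.02 0.25 0.03 0.12"

```text
time: 3.15
ee_pos: [0.6041, 0.0805, 0.3612]
eef_rot: [0.658, 0.742, -0.093, -0.089]
ft_force: [-0.3, -0.6, 0.7]
width: 0.0868
grip_force: 0.0
```

play_rows --pt "0.7 0.37 -0.02 0.24 0.02 0.11" --pt "0.7 0.37 -0.02 0.24 0.02 0.11" --pt "0.7 0.37 -0.02 0.24 0.02 0.11" --pt "0.7 0.37 -0.02 0.24 0.02 0.11" --pt "0.7 0.37 -0.02 0.24 0.02 0.11"

```text
time: 3.65
ee_pos: [0.6462, 0.1877, 0.3516]
eef_rot: [0.674, 0.714, -0.138, -0.131]
ft_force: [0.2, -1.4, 0.6]
width: 0.0869
grip_force: 0.0
```

Run:
```python
from h import *
s=status.read_state(); im=vision.camera('wrist'); cv2.imwrite('pics/w2.png',im)
print(s['time'],s['ee_pos'],R.from_quat(s['eef_rot']).as_matrix().round(3),toolR(3.2,22).as_matrix().round(3))
np.savez('w2',**{k:s[k] for k in('ee_pos','eef_rot')})
K,T=wcam(s)
a=cv2.projectPoints(np.array([[.5553,.2223,.1145],[.558,.1435,.1145]]),cv2.Rodrigues(T[:3,:3].T)[0],-T[:3,:3].T@T[:3,3],K,None)[0];print(a)
```

```text
3.65 [0.64620386 0.18769877 0.35158337] [[-0.057  0.926 -0.373]
 [ 0.998  0.053 -0.021]
 [ 0.    -0.374 -0.928]] [[-0.056  0.926 -0.374]
 [ 0.998  0.052 -0.021]
 [ 0.    -0.375 -0.927]]
[[[292.53029851 175.67344594]]

 [[289.77435898 271.95396679]]]
```

View pics/w2.png

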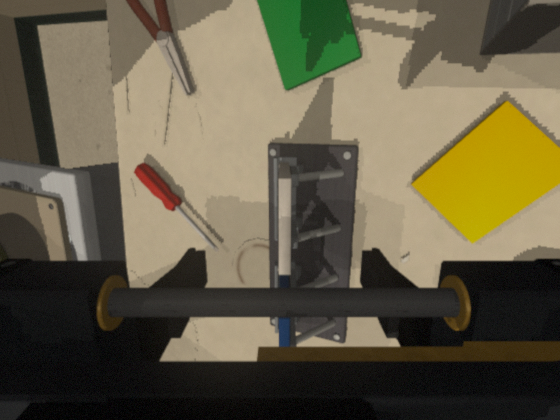

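The plate's top edge is at columns 279–291 with its right end at row 275. That matches my prediction and is centred between the fingers (column about 285). Next I advance and grip.

play_rows --pt "0 0 0.25 0 0 0" --pt "0 0 0.5 0 0 0" --pt "0 0 0.65 0 0 0" --pt "0 0 0.75 0 0 0" --pt "0 0 0.75 0 0 0"

```text
time: 4.2
ee_pos: [0.6033, 0.1859, 0.2462]
eef_rot: [0.674, 0.714, -0.139, -0.132]
ft_force: [-0.6, 0.3, -0.1]
width: 0.0871
grip_force: 0.0
```

play_rows --pt "0 0 0 0 0 0" --pt "0 0 0 0 0 0" --pt "0 0 0 0 0 0" --pt "0 0 0 0 0 0" --pt "0 0 0 0 0 0" --fingers -1 --squeeze 30

```text
time: 4.7
ee_pos: [0.6038, 0.1881, 0.2475]
eef_rot: [0.673, 0.715, -0.138, -0.131]
ft_force: [-0.3, 0.3, 0.3]
width: 0.0548
grip_force: 0.0
```

play_rows --pt "0 0 0 0 0 0" --pt "0 0 0 0 0 0" --pt "0 0 0 0 0 0" --pt "0 0 0 0 0 0" --pt "0 0 0 0 0 0"

```text
time: 5.2
ee_pos: [0.6036, 0.188, 0.2472]
eef_rot: [0.673, 0.715, -0.138, -0.131]
ft_force: [0.2, -0.6, 0.3]
width: 0.0151
grip_force: 0.0
```

play_rows --pt "0 0 0 0 0 0" --pt "0 0 0 0 0 0" --pt "0 0 0 0 0 0" --pt "0 0 0 0 0 0"

```text
time: 5.6
ee_pos: [0.6037, 0.188, 0.2472]
eef_rot: [0.673, 0.715, -0.138, -0.131]
ft_force: [1.4, 0.7, -0.4]
width: 0.0096
grip_force: 30.0
```

play_rows --pt "0 0 -0.15 0 0 0" --pt "0 0 -0.3 0 0 0" --pt "0 0 -0.45 0 0 0" --pt "0 0 -0.6 0 0 0" --pt "0 0 -0.6 0 0 0"

```text
time: 6.1
ee_pos: [0.6381, 0.1901, 0.3331]
eef_rot: [0.674, 0.715, -0.136, -0.131]
ft_force: [0.4, 1.1, -2.7]
width: 0.0099
grip_force: 30.0
```

Run:
```python
from h import *
s=status.read_state(); print(s['width'],s['grip_force'],s['ft_force'])
n='scene';i=vision.camera(n);a=cv2.resize(i[120:320,100:400],None,fx=2.66,fy=2.66,interpolation=2)
# predicted foot if grasp 22mm below the top
G=R.from_quat(s['eef_rot']); g=s['ee_pos']+G.apply([0,0,r.grasp_offset])
for d in(.075,.078,.081):
  for y in(.005,-.005):
    pts=[g+G.apply([x,y,d]) for x in(-.04,.04)]+[g+G.apply([x,y,d-.1]) for x in(-.04,.04)]
    print(d,y,((proj(n,pts)-[100,120])*2.66).round().tolist())
cv2.imwrite('pics/s3.png',a)
```

```text
0.009868036294264037 29.995799297466874 [ 0.36215984  1.08120611 -2.71538879]
0.075 0.005 [[295.0, 253.0], [217.0, 233.0], [315.0, 132.0], [235.0, 116.0]]
0.075 -0.005 [[288.0, 253.0], [209.0, 233.0], [308.0, 131.0], [228.0, 115.0]]
0.078 0.005 [[295.0, 256.0], [216.0, 237.0], [314.0, 136.0], [234.0, 120.0]]
0.078 -0.005 [[288.0, 257.0], [209.0, 237.0], [308.0, 135.0], [227.0, 119.0]]
0.081 0.005 [[294.0, 260.0], [216.0, 240.0], [314.0, 139.0], [234.0, 123.0]]
0.081 -0.005 [[287.0, 260.0], [208.0, 240.0], [307.0, 139.0], [227.0, 122.0]]
```

View pics/s3.png

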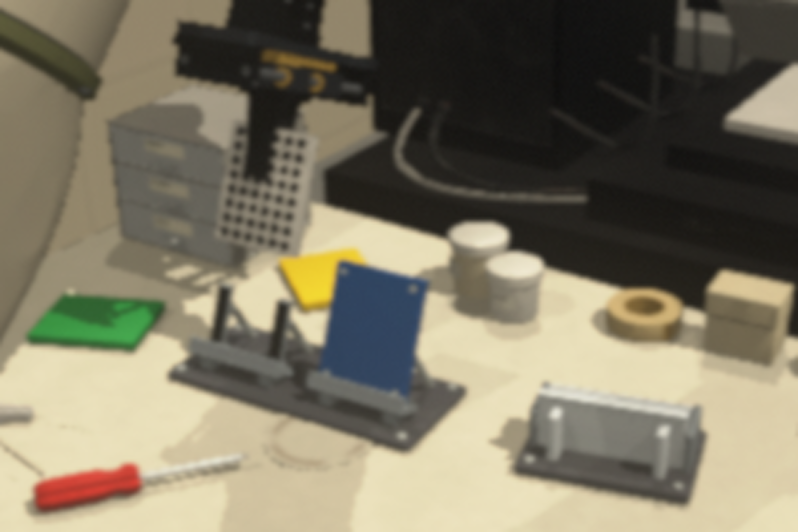

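The plate is held, with its bottom corners at about (217,238) and (297,253), and the blue plate hasn't moved. Next I lift clear and carry it over the holder, still tilted.

```bash
cat >> h.py <<'E'
H=np.array([.5756,-.1363,.010]); HR=R.from_euler('z',13.9,degrees=True); FT=np.array([-.003,0,.2415])
def tcp(xh,yh,zh,tilt):
    Rt=toolR(13.9,tilt); return H+HR.apply([xh,yh,zh])-Rt.apply(FT),Rt
def foot(s):
    G=R.from_quat(s['eef_rot']); f=HR.inv().apply(s['ee_pos']+G.apply(FT)-H); py=HR.inv().apply(G.apply([0,0,-1])); return f.round(4), np.degrees(np.arctan2(py[0],py[2])).round(2)
E
python3 - <<'E'
from h import *
s=status.read_state(); p=s['ee_pos'];q=s['eef_rot']
p1=p+[0,0,.055]; plan(p,q,p1,R.from_quat(q),1)
p2,R2=tcp(.034,0,.10,22); print(p2); plan(p1,q,p2,R2,3)
p3,_=tcp(-.0005,0,.014,22); plan(p2,R2.as_quat(),p3,R2,1)
E
```

```text
[0.0, -0.14, -0.34, 0.0, 0.0, 0.0] rows>= 2
end [0.637  0.1899 0.3862] aim [0.6374 0.1901 0.386 ]
[ 0.69570196 -0.10348727  0.3339149 ]
[-0.66, 0.13, 0.07, 0.0, -0.05, -0.11] rows>= 3
[-0.66, 0.09, 0.09, 0.0, -0.04, -0.11] rows>= 3
[-0.67, 0.05, 0.1, 0.0, -0.05, -0.1] rows>= 3
end [ 0.6967 -0.1038  0.3344] aim [ 0.6957 -0.1035  0.3339]
[0.0, 0.0, 0.62, 0.0, 0.0, 0.0] rows>= 2
end [ 0.6619 -0.1119  0.2477] aim [ 0.6622 -0.1118  0.2479]
```

play_rows --pt "0 -0.09 -0.23 0 0 0" --pt "0 -0.18 -0.46 0 0 0" --pt "0 -0.18 -0.46 0 0 0"

```text
time: 6.45
ee_pos: [0.6378, 0.1903, 0.4085]
eef_rot: [0.673, 0.715, -0.136, -0.13]
ft_force: [0.8, -0.3, -3.4]
width: 0.0098
grip_force: 30.0
```

play_rows --pt "-0.33 0.06 0.04 0 0 0" --pt "-0.66 0.13 0.07 0 -0.05 -0.11" --pt "-0.66 0.13 0.07 0 -0.05 -0.11" --pt "-0.66 0.13 0.07 0 -0.05 -0.11"

```text
time: 6.85
ee_pos: [0.658, 0.0898, 0.3849]
eef_rot: [0.651, 0.734, -0.144, -0.127]
ft_force: [-0.9, 1.0, -2.7]
width: 0.0096
grip_force: 30.0
```

play_rows --pt "-0.66 0.09 0.09 0 -0.04 -0.11" --pt "-0.66 0.09 0.09 0 -0.04 -0.11" --pt "-0.66 0.09 0.09 0 -0.04 -0.11" --pt "-0.66 0.09 0.09 0 -0.04 -0.11"

```text
time: 7.25
ee_pos: [0.6773, -0.0058, 0.3685]
eef_rot: [0.628, 0.755, -0.146, -0.123]
ft_force: [-0.1, 1.1, -2.1]
width: 0.0096
grip_force: 30.0
```

play_rows --pt "-0.3 0.02 0.05 0 0 0" --pt "-0.67 0.05 0.1 0 -0.05 -0.1" --pt "-0.67 0.05 0.1 0 -0.05 -0.1" --pt "-0.67 0.05 0.1 0 -0.05 -0.1" --pt "-0.67 0.05 0.1 0 -0.05 -0.1"

```text
time: 7.75
ee_pos: [0.6972, -0.101, 0.3531]
eef_rot: [0.604, 0.774, -0.15, -0.117]
ft_force: [-0.5, -0.3, -2.8]
width: 0.0095
grip_force: 30.0
```

Run:
```python
from h import *
s=status.read_state(); print(s['time'],foot(s),s['ft_force'],s['grip_force'])
cv2.imwrite('pics/w4.png',vision.camera('wrist'))
t=vision.camera('scene'); 
G=R.from_quat(s['eef_rot']);P=lambda x,y,z:s['ee_pos']+G.apply([x,y,z])
for y in(.005,-.005): print(y,((proj('scene',[P(-.043,y,.2415),P(.037,y,.2415),P(-.043,y,.1415),P(.037,y,.1415)])-[240,130])*3).round().tolist())
cv2.imwrite('pics/s4.png',cv2.resize(t[130:310,240:440],None,fx=3,fy=3,interpolation=2))
p3,R3=tcp(-.0005,0,.014,22); plan(s['ee_pos'],s['eef_rot'],p3,R3,1)
```

```text
7.75 (array([0.0363, 0.0016, 0.1191]), np.float64(21.94)) [-0.52091052 -0.28247569 -2.77004106] 29.99608889222145
0.005 [[349.0, 299.0], [230.0, 283.0], [368.0, 147.0], [248.0, 134.0]]
-0.005 [[348.0, 300.0], [227.0, 284.0], [367.0, 147.0], [245.0, 134.0]]
[-0.01, 0.04, 0.74, 0.0, 0.0, 0.0] rows>= 3
end [ 0.6627 -0.1113  0.2479] aim [ 0.6622 -0.1118  0.2479]
```

View pics/s4.png

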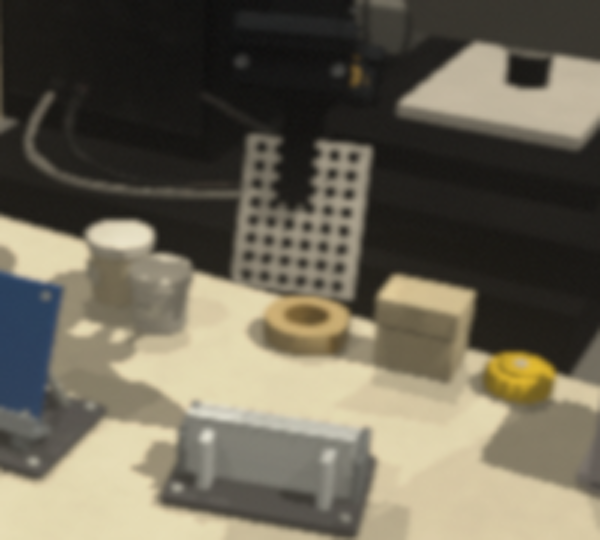

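The plate's corners are at TL (248,134), TR (372,147), BR (353,298) and BL (234,279). That is about 3 mm further right and 1–2 mm higher than modelled, so I'll update the foot offset and insert.

```bash
sed -i 's/FT=np.array(\[-.003,0,.2415\])/FT=np.array([-.006,0,.240])/' h.py
python3 - <<'E'
from h import *
s=status.read_state()
p3,R3=tcp(-.0005,0,.012,22); plan(s['ee_pos'],s['eef_rot'],p3,R3,1)
E
```

```text
[0.01, 0.04, 0.77, 0.0, 0.01, 0.0] rows>= 3
end [ 0.6604 -0.109   0.2441] aim [ 0.6609 -0.109   0.2445]
```

play_rows --pt "0.01 0.04 0.2 0 0 0" --pt "0.01 0.04 0.4 0 0 0" --pt "0.01 0.04 0.55 0 0 0" --pt "0.01 0.04 0.65 0 0 0" --pt "0.01 0.04 0.65 0 0 0"

```text
time: 8.35
ee_pos: [0.6661, -0.1096, 0.2591]
eef_rot: [0.605, 0.773, -0.152, -0.117]
ft_force: [-0.1, -0.6, -2.7]
width: 0.0097
grip_force: 30.0
```

play_rows --pt "0 0 0.04 0 0 0" --pt "0 0 0.08 0 0 0" --pt "0 0 0.12 0 0 0" --pt "0 0 0.12 0 0 0" --pt "0 0 0.12 0 0 0"

```text
time: 8.85
ee_pos: [0.6605, -0.112, 0.244]
eef_rot: [0.606, 0.773, -0.151, -0.116]
ft_force: [0.6, -0.4, -3.3]
width: 0.0096
grip_force: 30.0
```

Run:
```python
from h import *
s=status.read_state(); print(s['time'],foot(s),s['ft_force'],s['grip_force'])
p,q=s['ee_pos'],s['eef_rot']
for x,z,t in[(-.0008,.010,12),(-.0005,.008,2)]:
    p3,R3=tcp(x,0,z,t); plan(p,q,p3,R3,1); p,q=p3,R3.as_quat()
t=vision.camera('top');cv2.imwrite('pics/t5.png',cv2.resize(t[170:250,310:410],None,fx=5,fy=5,interpolation=2))
```

```text
8.85 (array([-0.0015, -0.0035,  0.0114]), np.float64(21.96)) [ 0.55755701 -0.42982364 -3.28687397] 29.99588839011267
[0.02, -0.27, 0.03, -0.33, 0.01, -0.0] rows>= 2
end [ 0.6216 -0.1185  0.255 ] aim [ 0.6218 -0.1187  0.2548]
[0.0, -0.27, 0.04, -0.33, 0.0, 0.0] rows>= 2
end [ 0.5822 -0.1285  0.2573] aim [ 0.5818 -0.1286  0.2579]
```

play_rows --pt "0.01 -0.14 0.01 -0.165 0 0" --pt "0.02 -0.27 0.03 -0.33 0.01 0" --pt "0.02 -0.27 0.03 -0.33 0.01 0"

```text
time: 9.2
ee_pos: [0.6204, -0.1193, 0.2561]
eef_rot: [0.614, 0.782, -0.081, -0.064]
ft_force: [1.5, -0.0, -2.5]
width: 0.0099
grip_force: 30.0
```

play_rows --pt "0 -0.14 0.02 -0.165 0 0" --pt "0 -0.27 0.04 -0.33 0 0" --pt "0 -0.27 0.04 -0.33 0 0" --pt "0 -0.27 0.04 -0.33 0 0"

```text
time: 9.6
ee_pos: [0.5825, -0.1284, 0.2581]
eef_rot: [0.617, 0.787, -0.015, -0.013]
ft_force: [0.8, 0.6, -2.6]
width: 0.0102
grip_force: 30.0
```

Run:
```python
from h import *
s=status.read_state(); print(s['time'],foot(s),s['ft_force'],s['torque'],s['grip_force'])
p3,R3=tcp(-.0005,0,.003,0); plan(s['ee_pos'],s['eef_rot'],p3,R3,1)
t=vision.camera('scene');cv2.imwrite('pics/s5.png',cv2.resize(t[200:320,270:400],None,fx=4.5,fy=4.5,interpolation=2))
```

```text
9.6 (array([-0.0011,  0.0003,  0.0082]), np.float64(2.29)) [ 0.81283465  0.63027078 -2.56037798] [ 0.07222142 -0.20824751 -0.02583597] 29.996566674672067
[-0.0, -0.06, 0.04, -0.08, -0.0, -0.0] rows>= 1
end [ 0.5735 -0.1306  0.2524] aim [ 0.5737 -0.1306  0.253 ]
```

View pics/s5.png

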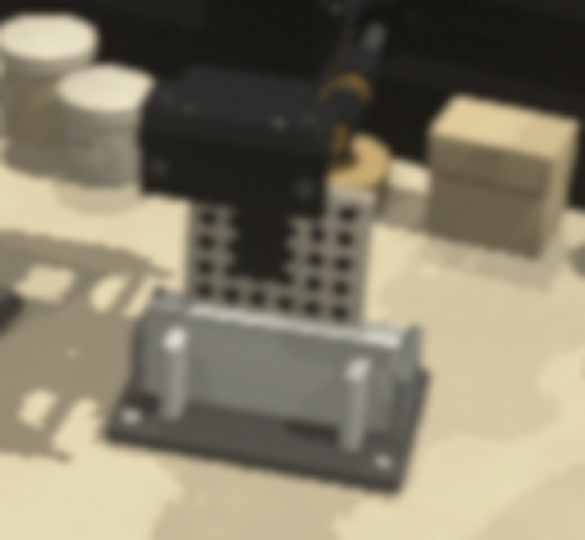

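The plate is in the slot behind the backrest and centred: its edges are at 188 and 370, between cheeks at about 145 and 415. Next I straighten it and lower it gently until it touches.

play_rows --pt "0 -0.06 0.04 -0.08 0 0" --pt "0 -0.06 0.04 -0.08 0 0" --pt "0 -0.06 0.04 -0.08 0 0"

```text
time: 9.95
ee_pos: [0.5735, -0.1302, 0.2517]
eef_rot: [0.617, 0.787, 0.001, -0.0]
ft_force: [-0.1, 0.4, -3.2]
width: 0.0103
grip_force: 30.0
```

play_rows --pt "0 0 0.01 0 0 0" --pt "0 0 0.01 0 0 0"

```text
time: 10.15
ee_pos: [0.5736, -0.1301, 0.2504]
eef_rot: [0.617, 0.787, 0.002, 0.0]
ft_force: [0.4, -0.5, -1.9]
width: 0.01
grip_force: 30.0
```

play_rows --pt "0 0 0.01 0 0 0" --pt "0 0 0.01 0 0 0"

```text
time: 10.35
ee_pos: [0.5735, -0.1299, 0.2503]
eef_rot: [0.617, 0.787, 0.002, 0.001]
ft_force: [-4.4, 1.6, 10.7]
width: 0.0097
grip_force: 30.0
```

play_rows --pt "0 0 0.01 0 0 0" --pt "0 0 0.01 0 0 0"

```text
time: 10.55
ee_pos: [0.5737, -0.1297, 0.2502]
eef_rot: [0.617, 0.787, 0.002, 0.001]
ft_force: [-9.5, 2.1, 25.1]
width: 0.0096
grip_force: 30.0
```

play_rows --pt "0 0 -0.02 0 0 0" --pt "0 0 -0.02 0 0 0"

```text
time: 10.75
ee_pos: [0.5731, -0.1304, 0.2506]
eef_rot: [0.617, 0.787, 0.002, 0.001]
ft_force: [0.7, -0.4, -3.3]
width: 0.0097
grip_force: 30.0
```

play_rows --pt "0 0 0 0 0 0" --pt "0 0 0 0 0 0" --pt "0 0 0 0 0 0" --pt "0 0 0 0 0 0" --fingers -0.4

```text
time: 11.15
ee_pos: [0.573, -0.1304, 0.2502]
eef_rot: [0.617, 0.787, 0.002, 0.001]
ft_force: [-0.0, 0.1, 0.5]
width: 0.0251
grip_force: 0.0
```

Run:
```python
from h import *
s=status.read_state(); print(s['time'],foot(s),s['ft_force'],s['torque'],s['grip_force'],s['width'])
t=vision.camera('scene');cv2.imwrite('pics/s6.png',cv2.resize(t[200:320,270:400],None,fx=4.5,fy=4.5,interpolation=2))
```

```text
11.15 (array([-0.0002,  0.0007,  0.0002]), np.float64(-0.23)) [-0.00959989  0.07192661  0.47959305] [-0.04212071 -0.08245865 -0.03491477] 0.0 0.0251093201565213
```

View pics/s6.png

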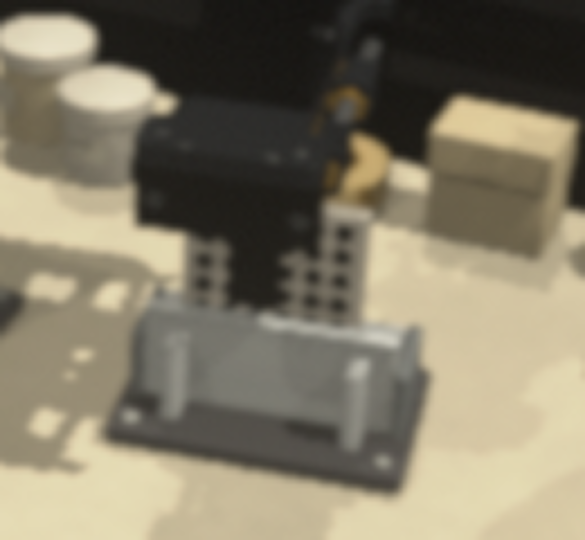

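The plate is released and still standing in the slot, with its right edge at column 370. Now I withdraw straight up.

play_rows --pt "0 0 -0.07 0 0 0" --pt "0 0 -0.2 0 0 0" --pt "0 0 -0.4 0 0 0" --pt "0 0 -0.7 0 0 0" --pt "0 0 -1 0 0 0"

```text
time: 11.7
ee_pos: [0.572, -0.1306, 0.4024]
eef_rot: [0.617, 0.787, 0.002, 0.0]
ft_force: [1.0, -0.9, -0.1]
width: 0.0261
grip_force: 0.0
```

play_rows --pt "0 0 0 0 0 0" --pt "0 0 0 0 0 0" --pt "0 0 0 0 0 0"

```text
time: 12.0
ee_pos: [0.5721, -0.1309, 0.3995]
eef_rot: [0.617, 0.787, 0.002, 0.0]
ft_force: [-0.6, 0.4, -0.6]
width: 0.0261
grip_force: 0.0
```

Run:
```python
from h import *
s=status.read_state(); print(s['time'],s['ft_force'],s['ee_pos'])
t=vision.camera('scene')
for y in(0,):
  P=[H+HR.apply([x,yy,z]) for x in(-.005,.005) for yy,z in((.04,.1),(-.04,.1))]; print(((proj('scene',P)-[150,170])*2.66).round().tolist())
cv2.imwrite('pics/s7.png',cv2.resize(t[170:350,150:430],None,fx=2.66,fy=2.66,interpolation=2))
```

```text
12.0 [-0.64159961  0.35133211 -0.64055098] [ 0.57207792 -0.13085982  0.3995205 ]
[[431.0, 192.0], [539.0, 208.0], [434.0, 186.0], [542.0, 202.0]]
```

View pics/s7.png

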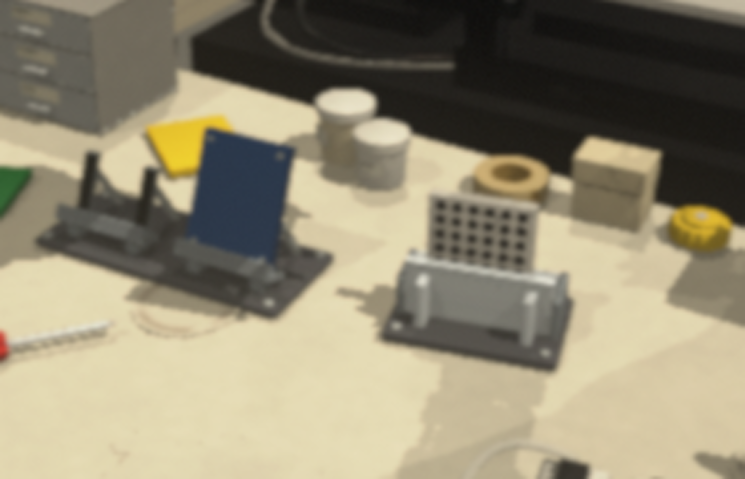

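The plate stands upright in the holder. Its top corners at (431,193) and (538,207) match the predicted upright pose to within a few pixels, and the blue plate is still in place.

```bash
python3 -c "
from h import *
print(job.close_job())"
```

```text
the job is handed in; nothing more can be done
None
```

The perforated plate is upright on the slot floor of the inspection holder and released, the blue plate is still in the rack, and the job was handed in after about 12 of the 42 s; no verdict came back.

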